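# Load the press nest: shells flat side down, tabs to the back

## Robot

A 7-joint arm with a two-finger parallel gripper is mounted at the origin on the work surface. World frame = base frame: x ahead of the robot, y to its left, z up, the work surface at z = 0. Lengths are in m, angles in degrees, forces in N, time in s.
With the tool pointing down it reaches from about 0.35 to 0.9 m from the base axis. Payload 7.2 kg.
Tool frame: the origin (TCP) lies midway between the tips of the shut fingers; the grasp point (between the pads) lies 19 mm behind it; z points along the fingers, y is the line along which they close (so a half turn about z gives the same grasp; the last joint's range is limited). The gripper opens to 85 mm and grips with 20 to 120 N. Pads are 22 mm wide; open, the fingers measure 114 mm over their backs; the gripper's body (76 mm by 85 mm) begins 54 mm behind the grasp point. The pads swing forward as they close: fully open they stand 13 mm farther back than shut.
Start: joints at [-80.856, 23.554, -0.728, 91.456, 0.321, 64.991, -4.71], TCP at [0.141, 0.609, 0.231] pointing down, gripper open.
Joint ranges: [-169.25, 169.25], [-16.82, 113.86], [-84.01, 82.57], [7.8, 145.47], [-59.2, 239.2], [7.22, 106.19], [-163.78, 163.78]. Speed limits (degrees/s): [136.94, 136.94, 172.46, 172.46, 180, 180, 180].

## Interface

Orientations are given as [roll, pitch, yaw] about the fixed x, y, z axes, in that order (R = Rz(yaw) Ry(pitch) Rx(roll)).
In Python, from rig import env gives the robot as it stands. The module is installed in compiled form; this text tells all that it offers. Calls block until the motion is done:
- env.move_pose(position, orientation): joint-space move of the TCP to a pose.
- env.move_l(position, rotation=None, max_speed=0.15): straight line of the TCP; rotation=None keeps the orientation; max_speed is the mean speed in m/s.
- env.set_joints(angles): joint-space move.
- env.move_gripper(opening, grasp_force=None): opening from 0.0 (shut) to 1.0 (fully open); grasp_force is the grip in N (None keeps the last); returns when the fingers have stopped.
- env.wait(seconds).
- env.inverse_kinematics(position, orientation): joint angles nearest the present ones, or None.
- env.camera(name): name is "side" or "top"; returns a dict with "pixels" (420x560x3 uint8, blue, green, red), "mtx" (3x3 intrinsics, pixels), "view" (4x4, takes a point from world to camera coordinates). Camera axes: x right, y up, looking along -z (the intrinsics and any distortion apply to the point x, -y, -z); pixel columns grow to the right and rows downward; lengths in m; the calibration is good to about 2 mm. A picture is of the moment at which its call begins. There is no depth.
A pose or a line that the arm cannot do raises env.IKError and nothing moves.
- env.job_done(): hands the job in; it is judged then, once.
Readings, each from a call of its own:
- env.current_time_s(): time.
- env.current_joints(): joint angles.
- env.current_qd(): joint speeds.
- env.current_effort(): joint torques, N m.
- env.current_ee_pos(): TCP position.
- env.current_tcp_rot(): TCP orientation.
- env.current_ft_force(): force on the tool from outside, world axes, zero at the start.
- env.current_moment(): the same for the moment, N m.
- env.current_gripper_width(): opening from 0.0 (shut) to 1.0 (fully open).
- env.current_grip_force(): force on a finger pad.
Only numpy, scipy, OpenCV 4.12 (cv2) and the standard library are available. Lean on these libraries where they do the work, as an engineer would, in place of code of your own. Each camera call takes 0.05 s, during which the arm holds its last target. There are 200 camera calls.

## Task

Two housing shells stand on end beside the blue loading nest. Load each into the lane with the colour of its tab: tip it over so that it lies on its flat black side with the tab towards the closed back end, and slide it along the lane against the spring plunger until both brass catches have snapped out behind it and hold it. Leave the other things on the table where they are, and do not ram or force the nest.

Things in the scene. Friction and masses are not known exactly. Their poses are not given: they have to be found in the camera images.
- shell_orange: Aluminium housing shell, orange tab, 0.2-0.4 kg. Lying: 80 long (x), 90 wide (y; 86 above the lowest 6), 28 high (z), plus a steel boss r 18, 5 high on top. Underside: flat black plate. Origin: centre of the flat underside; z out of the boss side, x to the tab. Starts standing on its plain end, tab up, origin 40 up, flat side within 75 deg of +x. Grip it standing (28 mm).
- tab_orange (a point): Tip of the orange shell's tab, 54 mm from the shell's origin along its x, 4 mm above the flat underside. The tab is 24 mm wide (y), 8 mm thick, level with the underside, and sticks out 14 mm from the middle of the +x end.
- lane_orange (a point): Home of the orange shell in the left lane (marked orange), at table level: where the shell's origin is once latched. x points along the lane to its closed back, z up. End stops 44 mm past home (4 mm to spare) leave a 34 mm gap for the tab; in it a red spring plunger meets the tab 12 mm before home and pushes back with 3 to 6 N.
- orange_catch_left (a joint): Sprung brass catch in the left fence of the orange lane: 0 = out, 6 mm into the lane; up to 0.010 m = pushed aside. Ramp from 60 to 45 mm before home, holding face 40 mm before home, so it snaps out behind the shell's trailing end. Passing the catches takes 10 to 20 N in all.
- orange_catch_right (a joint): Sprung brass catch in the right fence of the orange lane: 0 = out, 6 mm into the lane; up to 0.010 m = pushed aside. Ramp from 60 to 45 mm before home, holding face 40 mm before home, so it snaps out behind the shell's trailing end. Passing the catches takes 10 to 20 N in all.
- shell_green: Aluminium housing shell, green tab, 0.2-0.4 kg. Lying: 80 long (x), 90 wide (y; 86 above the lowest 6), 28 high (z), plus a steel boss r 18, 5 high on top. Underside: flat black plate. Origin: centre of the flat underside; z out of the boss side, x to the tab. Starts standing on its plain end, tab up, origin 40 up, flat side within 75 deg of +x. Grip it standing (28 mm).
- tab_green (a point): Tip of the green shell's tab, 54 mm from the shell's origin along its x, 4 mm above the flat underside. The tab is 24 mm wide (y), 8 mm thick, level with the underside, and sticks out 14 mm from the middle of the +x end.
- lane_green (a point): Home of the green shell in the right lane (marked green), at table level: where the shell's origin is once latched. x points along the lane to its closed back, z up. End stops 44 mm past home (4 mm to spare) leave a 34 mm gap for the tab; in it a red spring plunger meets the tab 12 mm before home and pushes back with 3 to 6 N.
- green_catch_left (a joint): Sprung brass catch in the left fence of the green lane: 0 = out, 6 mm into the lane; up to 0.010 m = pushed aside. Ramp from 60 to 45 mm before home, holding face 40 mm before home, so it snaps out behind the shell's trailing end. Passing the catches takes 10 to 20 N in all.
- green_catch_right (a joint): Sprung brass catch in the right fence of the green lane: 0 = out, 6 mm into the lane; up to 0.010 m = pushed aside. Ramp from 60 to 45 mm before home, holding face 40 mm before home, so it snaps out behind the shell's trailing end. Passing the catches takes 10 to 20 N in all.
- nest: Blue loading nest fixed on the table, 168 (x) by 248 (y), 26 mm high; origin at table level midway between the lane homes, x to the closed back. Lanes level with the table, centre lines at y = +57 (orange mark) and -57 mm (green), 94 mm wide between fences, open to the robot; mouths start 85 mm before home, 8 mm wider each side, narrowing to 94 mm at 66 mm before home.
- loupe: Black eye loupe standing on the table, 40 mm across, 42 mm high; origin under its centre. Leave alone.
- gauge: Steel gauge plug standing on the table, 36 mm across, 47 mm high; origin under its centre. Leave alone.
- screw_jar: Clear screw jar with blue cap, 52 mm across, 60 mm high; origin under its centre. Leave alone.
- cleaner_bottle: White cleaner bottle with red cap, 56 mm across, 140 mm high; origin under its centre. Leave alone.
- screwdriver: Screwdriver lying on the table, 160 mm long, handle to its -x; origin under its middle. Leave alone.
- tweezers: Steel tweezers lying on the table, 126 mm long along x, 18 mm wide; origin under the middle. Leave alone.
- parts_bin: Small blue open bin, 100 by 140 mm, 45 mm high; origin under its centre. Leave alone.

How it is judged:
By the outcome, as a careful person would: the job done as asked, in the order asked, and still so for the second after the job is handed in, with the robot touching nothing.
It also fails if it takes over 72 s, if anything falls off the work surface, if the arm or the gripper's body presses on something with over 40 N, if the wrist force passes 120 N, or if a joint passes its speed limit or range.

## Working session

There is one attempt and no reset: what is moved stays moved. The work goes in short steps, each a Python script; the robot and the scene stay as the last script left them, time stands still between calls to the robot, and variables do not carry over. Pictures are saved under pics/ and viewed, at most 10 in all, crops included, and the job is handed in when it is done.

```bash
mkdir -p pics; ls
python3 - <<'E'
from rig import env
import cv2,pickle
d={}
for n in("top","side"):
    c=env.camera(n); d[n]=c; cv2.imwrite(f"pics/{n}0.png",c["pixels"]); print(n,c["mtx"].tolist(),c["view"].tolist(),[k for k in c])
pickle.dump(d,open("cams.pkl","wb"))
E
```

```text
pics
top [[440.7718274864642, 0.0, 286.872488215215], [0.0, 440.7718274864642, 210.17410974292343], [0.0, 0.0, 1.0]] [[-0.021209262501380347, -0.9997720211133947, 0.0024643423028372848, -0.0069651530922246055], [0.9877383957658752, -0.02057251956182427, 0.15475668957668123, -0.6068129135610137], [-0.15467071058866466, 0.005716400765898932, 0.9879495402338528, -1.3769376465447905], [0.0, 0.0, 0.0, 1.0]] ['pixels', 'mtx', 'view']
side [[455.7505074387156, 0.0, 281.0583901754508], [0.0, 455.7505074387156, 204.0931165179544], [0.0, 0.0, 1.0]] [[0.8153960010222333, -0.5786544218826354, -0.016982978320186543, -0.48005329772677924], [0.3922258645384052, 0.5306425704595128, 0.7513836128125381, -0.3129982423445785], [-0.425779558814243, -0.6193363564750536, 0.6596470608167327, -1.1554563622836491], [0.0, 0.0, 0.0, 1.0]] ['pixels', 'mtx', 'view']
```

View pics/top0.png

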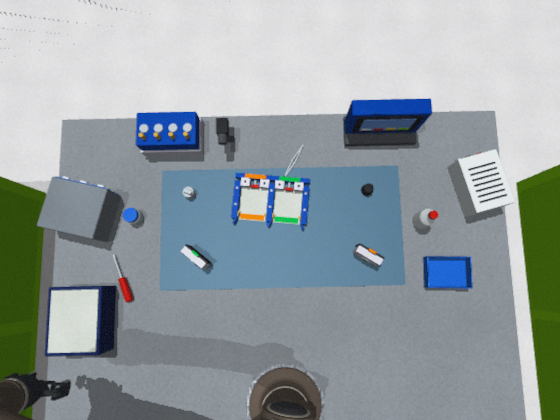

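View pics/side0.png

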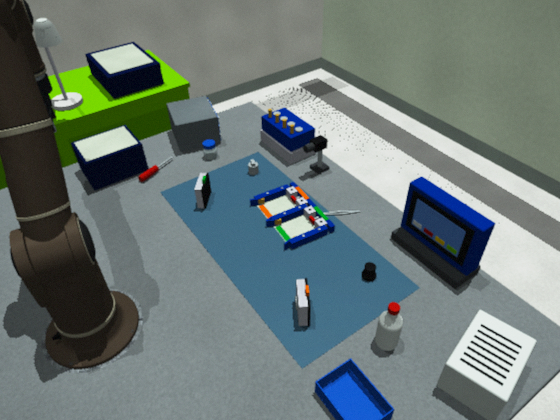

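The top view shows the nest at about (271,199), the green shell at (195,257) and the orange shell at (369,255). In the side view the shells are at (203,190) and (303,302). I'll enlarge these areas.

Run:
```python
import cv2,pickle,numpy as np
d=pickle.load(open("cams.pkl","rb"))
def crop(n,u,v,w,h,s): 
    c=cv2.resize(d[n]["pixels"][v:v+h,u:u+w],None,fx=s,fy=s,interpolation=cv2.INTER_CUBIC)
    for k in range(0,w,10): cv2.line(c,(k*s,0),(k*s,6 if k%50 else 12),(0,255,255),1)
    for k in range(0,h,10): cv2.line(c,(0,k*s),(6,k*s),(0,255,255),1)
    return c
# shells: 50x37 at 8x -> 400x296
a=np.vstack([np.hstack([crop("top",170,240,50,37,8),crop("top",345,236,50,37,8)]),np.hstack([crop("side",180,168,50,37,8),crop("side",280,272,50,37,8)])])
cv2.imwrite("pics/shells.png",a)
b=np.hstack([crop("top",225,165,95,70,4),crop("side",245,175,95,80,4)[:280]])
cv2.imwrite("pics/nest.png",b);print(a.shape,b.shape)
```

```text
(592, 800, 3) (280, 760, 3)
```

View pics/shells.png

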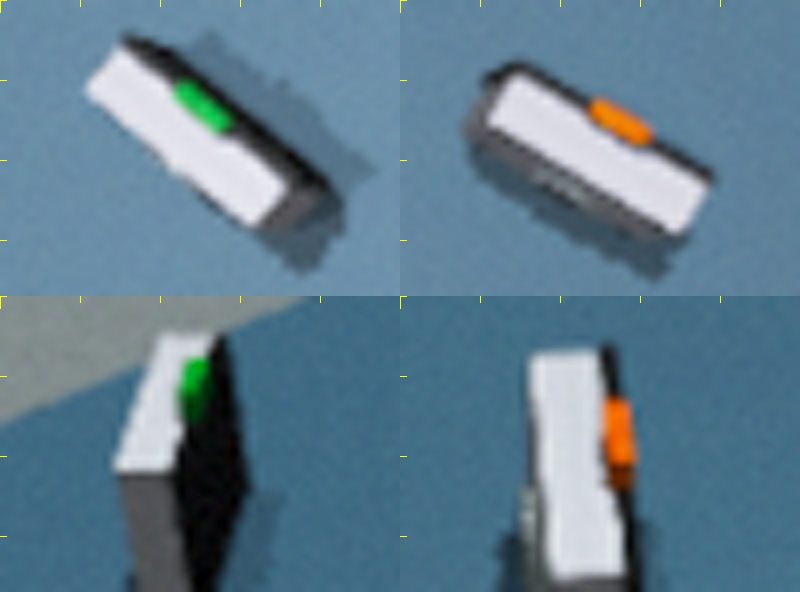

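View pics/nest.png

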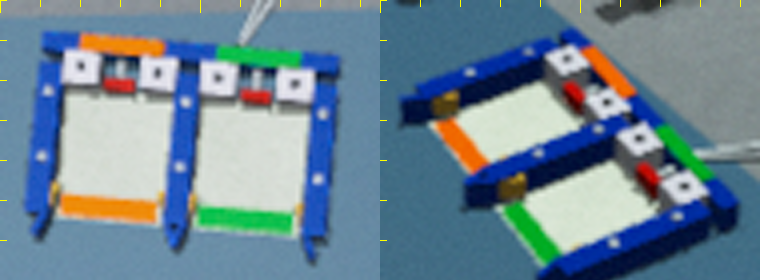

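The shell crops show both tabs up and both flat black sides towards +x. The green white-face corners are at crop (122,42), (88,90), (252,228) and (292,182). The orange ones are at (520,72), (488,122), (680,235) and (712,178). I need a larger view of the nest.

```bash
cat > fit.py <<'E'
import cv2,pickle,numpy as np
from scipy.optimize import least_squares
from scipy.spatial.transform import Rotation as R
d=pickle.load(open("cams.pkl","rb"))
def proj(n,P):
    V=d[n]["view"]; p=np.asarray(P)@V[:3,:3].T+V[:3,3]; p=p*[1,-1,-1]
    q=p@d[n]["mtx"].T; return q[:,:2]/q[:,2:]
def px(C,o,s): return (np.asarray(C,float)+.5)/s-.5+o
def tri(u,v):
    P=[d[n]["mtx"]@np.diag([1,-1,-1])@d[n]["view"][:3] for n in("top","side")]
    X=cv2.triangulatePoints(P[0],P[1],np.array(u,float).T,np.array(v,float).T); return (X[:3]/X[3]).T
def fit(obs,rot,x0):
    # obs: list of (cam, model pts, pixels); params x,y,z,yaw
    def f(q):
        M=R.from_euler('z',q[3]).as_matrix()@rot
        return np.concatenate([(proj(n,m@M.T+q[:3])-p).ravel() for n,m,p in obs])
    r=least_squares(f,x0,loss='soft_l1'); return r.x,f(r.x)
E
python3 - <<'E'
from fit import *
m=np.array([[40,43,6],[40,43,28],[40,-43,28],[40,-43,6]])/1000.
S=np.array([[0,0,-1],[0,1,0],[1,0,0]]).astype(float) # columns shell x->up, y->y, z->-x
for name,t,to,s,so,x0 in [("green",[(122,42),(88,90),(252,228),(292,182)],(170,240),[(218,39),(160,39),(118,176),(175,176)],(180,168),[.45,.3,.04,0]),
 ("orange",[(120,72),(88,122),(280,235),(312,178)],(345,236),[(200,54),(130,56),(152,282),(225,282)],(280,272),[.45,-.3,.04,0])]:
    a=px(t,to,8);b=px(s,so,8)
    print(name,"tri",tri(a,b).round(4).tolist())
    q,r=fit([("top",m,a),("side",m,b)],S,x0); print(q.round(4),np.degrees(q[3]).round(1),r.round(1))
for n,o,w,h in [("top",(227,168),90,68),("side",(245,176),95,75)]:
    c=cv2.resize(d[n]["pixels"][o[1]:o[1]+h,o[0]:o[0]+w],None,fx=8,fy=8,interpolation=cv2.INTER_CUBIC); cv2.imwrite(f"pics/nest_{n}.png",c)
E
```

```text
green tri [[0.5007, 0.2994, 0.082], [0.4816, 0.3124, 0.0829], [0.4281, 0.249, 0.078], [0.4454, 0.2333, 0.0799]]
[ 0.4769  0.2629  0.0407 -0.6904] -39.6 [ 0.2 -0.3 -0.1 -0.7  0.6 -0.7  0.2 -0.6 -0.9  0.5 -0.3  0.3 -0.7 -0.3
 -0.9 -0.1]
orange tri [[0.4891, -0.2441, 0.0824], [0.4704, -0.2311, 0.0818], [0.425, -0.3036, 0.0801], [0.445, -0.3165, 0.0789]]
[ 0.472  -0.2829  0.0408 -0.5607] -32.1 [-0.2 -0.5  0.4 -0.7  0.5 -0.6 -0.   0.4 -0.4  0.2 -0.3  0.4 -0.2  0.1
 -0.2 -0.4]
```

View pics/nest_top.png

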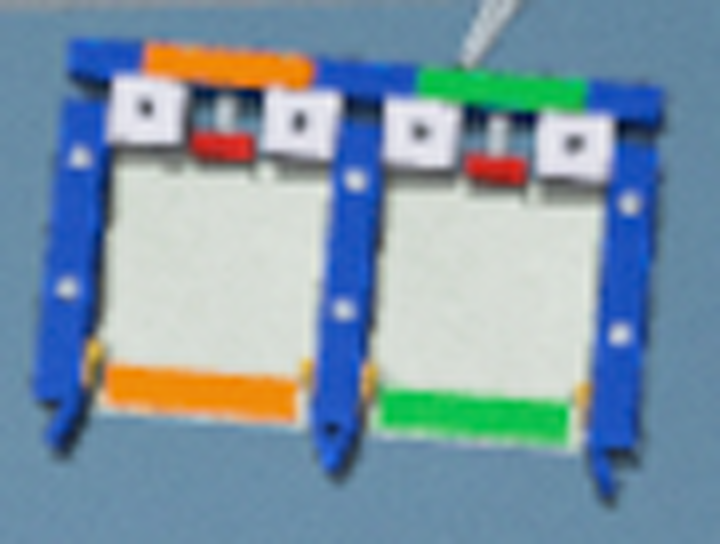

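View pics/nest_side.png

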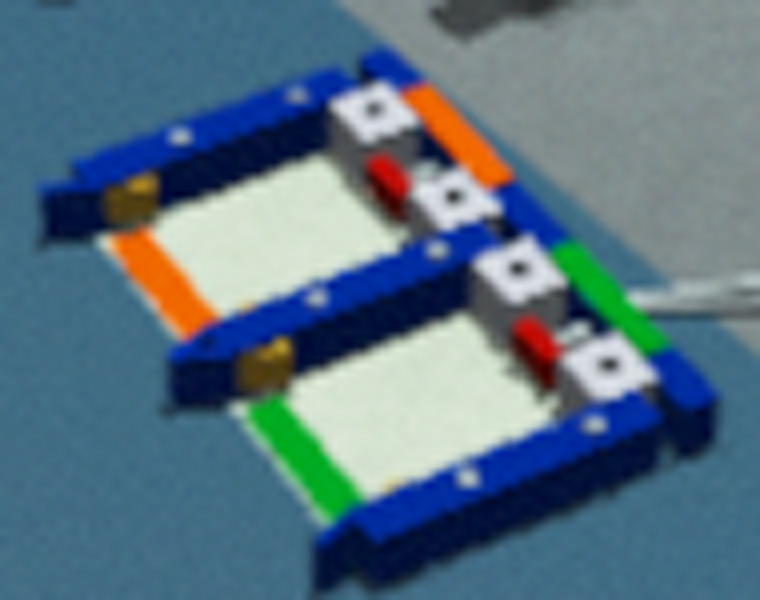

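The nest crops give matching screw heads, such as mid fence at (356,180) top and (437,250) side, plus stop-block dots, back corners and the mid tip at (333,460) top and (172,355) side. I'll triangulate them.

```bash
cat > nestfit.py <<'E'
from fit import *
T=dict(l1=(80,156),l2=(68,288),m1=(356,180),m2=(344,309),r1=(629,203),r2=(620,333),b1=(146,108),b2=(299,122),b3=(420,131),b4=(575,144),BL=(70,39),BR=(664,88),tip=(334,462),
 f1=(107,142),f2=(184,150),f3=(262,153),f4=(336,160),f7=(535,177),f8=(611,184))
S=dict(l1=(297,95),l2=(181,136),m1=(437,250),m2=(317,298),r1=(595,424),r2=(468,478),b1=(374,110),b2=(455,197),b3=(518,270),b4=(609,366),BL=(378,48),BR=(717,395),tip=(173,358),
 f1=(331,93),f2=(363,141),f3=(413,180),f4=(445,228),f7=(563,345),f8=(598,396))
k=list(T); a=px([T[i] for i in k],(227,168),8); b=px([S[i] for i in k],(245,176),8)
X=tri(a,b)
for i,p in zip(k,X): print(i,p.round(4))
# joint fit: x,y,z,yaw + unknown screw x (s1,s2), dot x/height, block height
z=.026
def model(e):
    s1,s2,bx,hb=e; M={}
    for n,y in(("l",.114),("m",0),("r",-.114)): M[n+"1"]=(s1,y,z);M[n+"2"]=(s2,y,z)
    for n,y in zip(("b1","b2","b3","b4"),(.089,.025,-.025,-.089)): M[n]=(bx,y,hb)
    M["BL"]=(.083,.124,z);M["BR"]=(.083,-.124,z);M["tip"]=(-.085,0,z)
    for n,y in zip(("f1","f2","f3","f4","f7","f8"),(.104,.074,.040,.010,-.074,-.104)): M[n]=(.044,y,hb)
    return np.array([M[i] for i in k])
def f(q):
    P=model(q[4:])@R.from_euler('z',q[3]).as_matrix().T+q[:3]
    return np.concatenate([(proj("top",P)-a).ravel(),(proj("side",P)-b).ravel()])
r=least_squares(f,[.6,.03,0,0,.04,0,.055,.03],loss='soft_l1')
print(r.x.round(4),np.degrees(r.x[3])); e=f(r.x).reshape(2,-1,2)
for i,n in enumerate(k): print(n,e[0,i].round(1),e[1,i].round(1))
E
python3 nestfit.py
```

```text
l1 [0.692  0.1439 0.0273]
l2 [0.6366 0.1487 0.0293]
m1 [0.6791 0.03   0.0289]
m2 [0.6252 0.036  0.0281]
r1 [ 0.6679 -0.0826  0.0277]
r2 [ 0.613  -0.077   0.0274]
b1 [0.7116 0.1164 0.0277]
b2 [0.7049 0.053  0.0273]
b3 [0.6994 0.0034 0.0267]
b4 [ 0.6929 -0.0607  0.0271]
BL [0.7399 0.1488 0.027 ]
BR [ 0.7154 -0.0981  0.0279]
tip [0.5617 0.0413 0.0276]
f1 [0.6981 0.1312 0.0332]
f2 [0.6935 0.1003 0.0306]
f3 [0.6926 0.0674 0.0324]
f4 [0.6881 0.0377 0.0302]
f7 [ 0.6802 -0.0449  0.0326]
f8 [ 0.675  -0.0752  0.0324]
[ 0.6448  0.0335  0.0023 -0.1027  0.0349 -0.0201  0.057   0.0268] -5.886741849660367
l1 [ 0.4 -0.3] [-0.6  0. ]
l2 [ 0.2 -0.5] [-0.6  0.3]
m1 [ 0.3 -0.5] [-0.4  0.2]
m2 [ 0.3 -0.3] [-0.4  0.2]
r1 [ 0.6 -0.6] [-0.5  0.2]
r2 [ 0.5 -0.5] [-0.2  0. ]
b1 [ 0.3 -0.3] [-0.7 -0.1]
b2 [ 0.4 -0.5] [-0.8 -0.1]
b3 [ 0.4 -0.4] [-0.4 -0.3]
b4 [ 0.3 -0.5] [-0.6 -0.3]
BL [ 0.1 -0.1] [ 0.2 -0.3]
BR [ 0.3 -0.2] [-0.6  0.2]
tip [-0.2  0.2] [-0.8 -0.1]
f1 [ 0.3 -1.1] [-1.   0.8]
f2 [-0.3 -1.3] [-0.4 -0.2]
f3 [ 0.2 -0.9] [-1.4  0.8]
f4 [-0. -1.] [-0.6  0. ]
f7 [ 0.5 -1.1] [-1.1  0.9]
f8 [ 0.1 -1.3] [-0.1  0.4]
```

Everything agrees: shell origins come out at z 0.0407 and 0.0408 against 0.040, the nest tops at z 27–29 mm against 26, and the sizes match. Nest is at (0.645, 0.0335), yaw -5.9°. Next I check that the arm can reach the tilted poses.

```bash
cat > helpers.py <<'E'
import numpy as np
from scipy.spatial.transform import Rotation as R
from rig import env
N=np.array([.6455,.0335]); NY=np.radians(-5.9)
SH=dict(green=((.4769,.2629),np.radians(-39.6),-.057),orange=((.472,-.2829),np.radians(-32.1),.057))
S=np.array([[0,0,-1],[0,1,0],[1,0,0]],float)
def nest(x,y):
    c,s=np.cos(NY),np.sin(NY); return N+[c*x-s*y,s*x+c*y]
ZG=.0585
def tool(name,sg,Rs,o):
    "tool pose for shell rotation Rs, origin o. sg=+-1 selects half turn"
    Rg0=R.from_euler('xyz',[180,0,90*sg],degrees=True).as_matrix() # world, shell standing with yaw 0
    Rg=S.T@Rg0; p=np.array(o)+Rs@np.array([ZG-.04,0,.014])
    return p,R.from_matrix(Rs@Rg).as_euler('xyz',degrees=True)
def standing(name,sg,xy,yaw,z):  # z of shell bottom
    Rs=R.from_euler('z',yaw).as_matrix()@S
    # xy is shell origin (on the flat side)
    return tool(name,sg,Rs,[xy[0],xy[1],.04+z])
def tipped(name,sg,xn,phi,z=.0015):
    "pivot edge (shell x=-40,z=0) at nest x=xn, height z; phi deg"
    y=SH[name][2]; Rs=R.from_euler('z',NY).as_matrix()@R.from_euler('y',phi,degrees=True).as_matrix()@S
    p=np.array([*nest(xn,y),z]); return tool(name,sg,Rs,p-Rs@np.array([-.04,0,0]))
E
python3 - <<'E'
from helpers import *
for n in SH:
  for sg in(1,-1):
    xy,yw,_=SH[n]; p,e=standing(n,sg,xy,yw,0); print(n,sg,p.round(3),e.round(1),np.round(env.inverse_kinematics(p,e),0) if env.inverse_kinematics(p,e) is not None else None)
    for xn in(-.16,-.18):
     for phi in(0,30,45,52,58):
      p,e=tipped(n,sg,xn,phi); j=env.inverse_kinematics(p,e); print(xn,phi,p.round(3),e.round(0),None if j is None else np.round(j,0))
E
```

```text
green 1 [0.466 0.272 0.058] [180.    0.   50.4] [-56.  30.  27. 114. -20.  41. -56.]
-0.16 0 [ 0.467 -0.005  0.06 ] [180.   0.  84.] [-39.  28.  43. 124. -30.  39.  19.]
-0.16 30 [ 0.498 -0.009  0.059] [-150.    0.   84.] [-26.  47.  37.  96. -25.  78.  16.]
-0.16 45 [ 0.512 -0.01   0.053] [-135.    0.   84.] [-20.  58.  34.  82. -24.  96.  15.]
-0.16 52 [ 0.518 -0.011  0.049] [-128.    0.   84.] [-17.  62.  30.  75. -22. 103.  12.]
-0.16 58 [ 0.522 -0.011  0.044] [-122.    0.   84.] None
-0.18 0 [ 0.447 -0.003  0.06 ] [180.   0.  84.] [-42.  27.  45. 127. -31.  38.  20.]
-0.18 30 [ 0.478 -0.006  0.059] [-150.    0.   84.] [-26.  45.  37.  99. -25.  76.  16.]
-0.18 45 [ 0.492 -0.008  0.053] [-135.    0.   84.] [-22.  57.  36.  85. -24.  94.  16.]
-0.18 52 [ 0.498 -0.009  0.049] [-128.    0.   84.] [-17.  60.  30.  79. -21. 101.  13.]
-0.18 58 [ 0.503 -0.009  0.044] [-122.    0.   84.] [ -7.  62.  11.  73. -12. 105.   2.]
green -1 [0.466 0.272 0.058] [-180.     0.  -129.6] [-32.  28.  -4. 112.   3.  40. 102.]
-0.16 0 [ 0.467 -0.005  0.06 ] [-180.    0.  -96.] [ 47.  43. -71. 119.  51.
[... 1894 characters left out ...]
0.105 0.059] [150.   0. -96.] [ 28.  66. -72.  88.  39.  91. 125.]
-0.16 45 [0.524 0.103 0.053] [135.   0. -96.] [ 23.  75. -72.  74.  35. 106. 127.]
-0.16 52 [0.529 0.103 0.049] [128.   0. -96.] [ 14.  69. -48.  68.  18. 105. 142.]
-0.16 58 [0.534 0.102 0.044] [122.   0. -96.] None
-0.18 0 [0.458 0.11  0.06 ] [-180.    0.  -96.] [-19.  22.  -1. 122.   1.  36. 154.]
-0.18 30 [0.489 0.107 0.059] [150.   0. -96.] [ 28.  65. -72.  91.  38.  89. 124.]
-0.18 45 [0.504 0.105 0.053] [135.   0. -96.] [ 25.  75. -72.  78.  34. 104. 126.]
-0.18 52 [0.51  0.105 0.049] [128.   0. -96.] [ 19.  73. -60.  72.  25. 106. 134.]
-0.18 58 [0.514 0.104 0.044] [122.   0. -96.] [  4.  65. -24.  68.   1. 105. 155.]
```

```bash
cat >> helpers.py <<'E'
def st(*a): print(*a,"t",round(env.current_time_s(),2),"F",np.round(env.current_ft_force(),1),"w",round(env.current_gripper_width(),3),flush=True)
def pick(n,sg=1):
    xy,yw,_=SH[n]
    env.move_pose(*standing(n,sg,xy,yw,.07)); env.move_l(*standing(n,sg,xy,yw,0),max_speed=.12)
    st("at"); env.move_gripper(0.15,60); st("gripped",env.current_grip_force())
def carry(n,sg=1):
    xy,yw,_=SH[n]
    env.move_l(*standing(n,sg,xy,yw,.05)); st("lift")
    env.move_pose(*tipped(n,sg,-.18,0,.05)); st("carried")
def tip(n,sg=1):
    env.move_l(*tipped(n,sg,-.18,25,.02)); env.move_l(*tipped(n,sg,-.18,50,.001),max_speed=.1); st("tipped")
E
python3 - <<'E'
from helpers import *
import cv2
n="green"
pick(n)
if env.current_gripper_width()>.25:
    carry(n)
    c=env.camera("side")["pixels"];cv2.imwrite("pics/c1.png",cv2.resize(c[120:330,150:430],None,fx=2.8,fy=2.8,interpolation=cv2.INTER_CUBIC))
E
```

```text
at t 2.58 F [ 0.3  0.8 -0.2] w 0.998
gripped 58.61928854137659 t 3.14 F [-2.4  0.5  6.4] w 0.319
lift t 3.62 F [-1.3  0.9 -3.9] w 0.318
carried t 4.69 F [ 0.6  0.6 -4.1] w 0.316
```

View pics/c1.png

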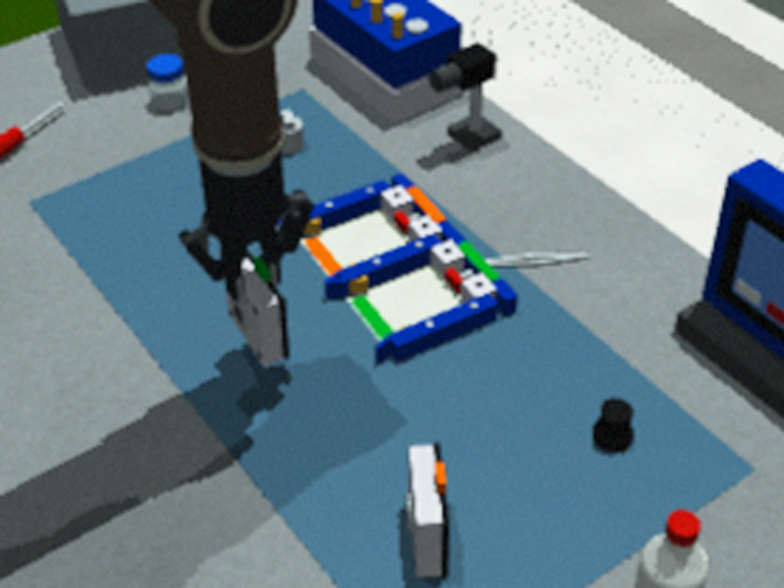

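The green shell hangs straight in the gripper in front of its lane, at (262,310). Now I tip it.

```bash
cat >> helpers.py <<'E'
def release(n,sg=1):
    env.move_gripper(.5); st("open")
    p,e=tipped(n,sg,-.18,50,.001); a=-R.from_euler('xyz',e,degrees=True).as_matrix()[:,2]
    env.move_l(p+a*.05,max_speed=.1); st("out"); env.move_l(p+a*.05+[0,0,.05]); st("up")
def snap(f,cam,u,v,w,h,s):
    import cv2; c=env.camera(cam)["pixels"]; cv2.imwrite(f,cv2.resize(c[v:v+h,u:u+w],None,fx=s,fy=s,interpolation=cv2.INTER_CUBIC))
E
python3 - <<'E'
from helpers import *
n="green"; tip(n); release(n)
p=np.array([*nest(-.30,-.057),.16]); env.move_pose(p,[180,0,90+np.degrees(NY)-90]); st("parked")
snap("pics/c2.png","side",200,150,160,120,5)
E
```

```text
tipped t 5.91 F [-0.   0.2 -3.1] w 0.321
open t 6.21 F [ 1.5 -0.4 -0.4] w 0.499
out t 6.86 F [-0.9 -0.4 -0.9] w 0.501
up t 7.71 F [0.8 0.3 0.5] w 0.499
parked t 9.28 F [ 0.1  0.7 -0.2] w 0.5
```

View pics/c2.png

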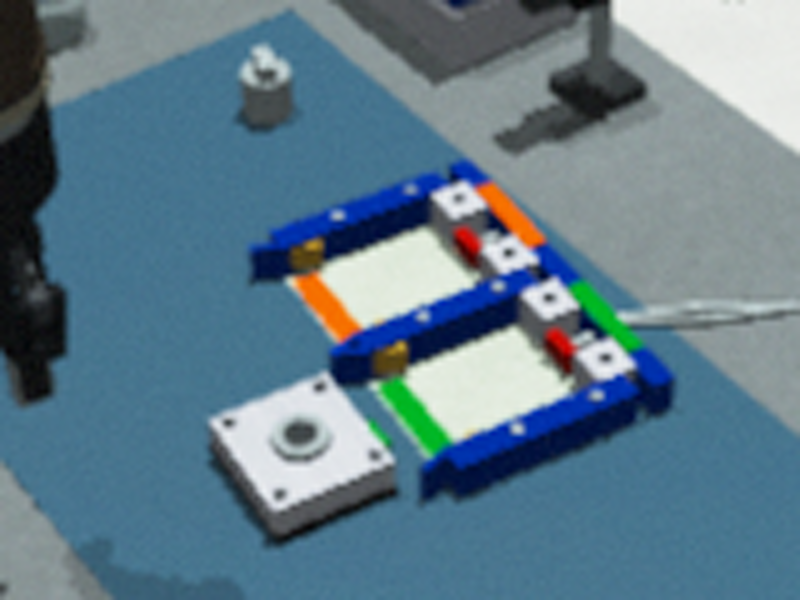

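The green shell lies flat in front of its lane with the tab towards it. Its corners are at (210,420), (327,378), (396,469) and (279,522). I'll push it with the fingers partly open and log the force.

```bash
cat >> helpers.py <<'E'
def push(n,x,fmax=35,z=.006,step=.002,x0=-.21,v=.05,stop=None):
    y=SH[n][2]; u=nest(1,0)-nest(0,0)
    o=[180,0,np.degrees(NY)]
    if x0 is not None:
        env.move_gripper(.4); env.move_pose([*nest(x0,y),.08],o); env.move_l([*nest(x0,y),z]); cur=x0
    else: cur=float((env.current_ee_pos()[:2]-nest(0,y))@u)
    L=[]
    while cur<x-1e-6:
        cur=min(cur+step,x); env.move_l([*nest(cur,y),z],max_speed=v)
        f=env.current_ft_force(); a=float((env.current_ee_pos()[:2]-nest(0,y))@u); F=-float(f[:2]@u); L.append((round(cur*1e3,1),round(a*1e3,1),round(F,1)))
        if F>fmax: print("FMAX");break
    print(*L); st("pushed")
E
python3 - <<'E'
from fit import *
from helpers import NY,nest,push
p=px([(210,419),(327,378),(396,469),(279,522)],(200,150),5)
m=np.array([[-40,43,28],[40,43,28],[40,-43,28],[-40,-43,28]])/1e3
f=lambda q:(proj("side",m@R.from_euler('z',q[2]).as_matrix().T+[q[0],q[1],0])-p).ravel()
r=least_squares(f,[.5,0,0]);D=r.x[:2]-nest(0,-.057);c,s=np.cos(NY),np.sin(NY)
print(r.x[:2],"nest frame rel home mm",1e3*np.array([c*D[0]+s*D[1],-s*D[0]+c*D[1]]).round(4),"yaw",np.degrees(r.x[2]-NY),f(r.x).round(1))
push("green",-.12,x0=-.215,step=.004,v=.06,fmax=30)
E
```

```text
[ 0.50362771 -0.01455289] nest frame rel home mm [-136.2   -5.4] yaw -0.18606808311995718 [ 0.   1.3  0.4  0.1  0.4 -0.4 -0.8 -0.8]
(-211.0, -210.0, 0.1) (-207.0, -206.5, -0.1) (-203.0, -202.7, 0.2) (-199.0, -198.7, 0.3) (-195.0, -194.7, -0.5) (-191.0, -190.7, 0.2) (-187.0, -186.8, 0.4) (-183.0, -182.9, 1.1) (-179.0, -178.6, 1.7) (-175.0, -174.5, 0.8) (-171.0, -170.5, 0.3) (-167.0, -166.5, -0.1) (-163.0, -162.5, 1.0) (-159.0, -158.5, -0.5) (-155.0, -154.5, -0.1) (-151.0, -150.6, 0.1) (-147.0, -146.8, 0.6) (-143.0, -143.0, 1.3) (-139.0, -139.0, 1.8) (-135.0, -135.2, 0.8) (-131.0, -130.2, 0.7) (-127.0, -126.5, 1.3) (-123.0, -122.6, 0.7) (-120.0, -119.9, 1.9)
pushed t 16.77 F [-1.8  0.5 -0.9] w 0.397
```

Run:
```python
from helpers import *
import cv2
a=env.camera("top")["pixels"][160:260,215:325]; b=env.camera("side")["pixels"][160:260,215:325]
cv2.imwrite("pics/c3.png",cv2.resize(np.hstack([a,b]),None,fx=3.6,fy=3.6,interpolation=cv2.INTER_CUBIC))
```

```text
(no output)
```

View pics/c3.png

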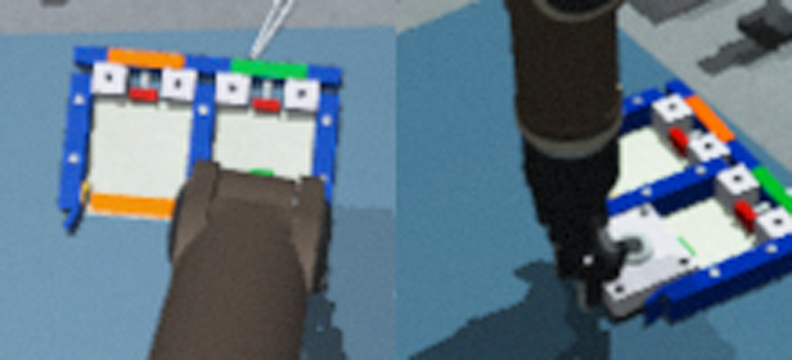

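The green shell is in the lane with its tab at the middle. I'll keep pushing and watch for the plunger force.

Run:
```python
from helpers import *
push("green",-.070,x0=None,step=.005,v=.06,fmax=28)
push("green",-.052,x0=None,step=.0015,v=.03,fmax=28)
```

```text
(-114.9, -114.4, 0.0) (-109.9, -109.5, 0.8) (-104.9, -104.6, 1.4) (-99.9, -99.6, 0.1) (-94.9, -94.6, 1.1) (-89.9, -89.6, 1.5) (-84.9, -84.6, 0.3) (-79.9, -79.6, 0.5) (-74.9, -74.6, 1.4) (-70.0, -69.7, 0.7)
pushed t 19.37 F [-0.6  0.5  0.1] w 0.402
(-68.2, -68.6, 2.5) (-66.7, -66.7, 1.7) (-65.2, -65.6, 4.9) (-63.7, -65.4, 8.3) (-62.2, -64.3, 10.0) (-60.7, -63.0, 10.2) (-59.2, -61.7, 10.6) (-57.7, -60.3, 12.3) (-56.2, -58.9, 12.5) (-54.7, -57.6, 11.3) (-53.2, -56.4, 12.8) (-52.0, -55.5, 14.8)
pushed t 22.37 F [-14.8   1.4   9.4] w 0.399
```

Run:
```python
from helpers import *
push("green",-.046,x0=None,step=.001,v=.02,fmax=24)
```

```text
(-54.5, -55.8, 7.8) (-53.5, -55.8, 9.8) (-52.5, -55.6, 12.7) (-51.5, -54.8, 13.3) (-50.5, -53.4, 11.5) (-49.5, -52.5, 12.2) (-48.5, -51.7, 13.0) (-47.5, -50.9, 13.9) (-46.5, -50.0, 14.4) (-46.0, -50.0, 16.8)
pushed t 24.89 F [-16.7   2.2  11.6] w 0.399
```

About 15 mm has gone by since the plunger made contact. I'll back off and look.

```bash
cat >> helpers.py <<'E'
def away(n,x=-.09):
    y=SH[n][2]; env.move_l([*nest(x,y),.006],max_speed=.1); env.move_l([*nest(x,y),.12],max_speed=.3); st("away")
E
python3 - <<'E'
from helpers import *
away("green")
import cv2
xy,yw,_=SH["orange"]; env.move_pose(*standing("orange",1,xy,yw,.07)); st("")
a=env.camera("top")["pixels"][165:235,225:315]; b=env.camera("side")["pixels"][178:248,245:335]
cv2.imwrite("pics/c4.png",cv2.resize(np.vstack([a,b]),None,fx=4.2,fy=4.2,interpolation=cv2.INTER_CUBIC))
E
```

```text
away t 26.02 F [-0.2  1.1  0.3] w 0.4
 t 27.38 F [-0.5  0.2 -0.2] w 0.401
```

View pics/c4.png

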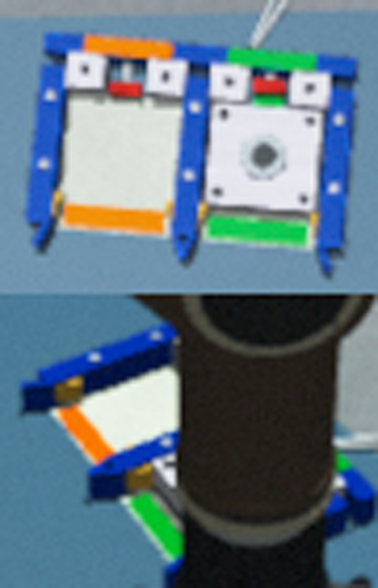

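The top view shows the green shell seated with the plunger compressed at (268,85), the boss at (264,155), and brass visible behind both trailing corners at (204,210) and (315,220). I've now used all 10 views, so the remaining checks will be numeric.

```bash
cat > chk.py <<'E'
from helpers import *
from fit import proj
import cv2
def catches(img):
    h=cv2.cvtColor(img,cv2.COLOR_BGR2HSV).astype(int); 
    u=cv2.resize(img,None,fx=4,fy=4,interpolation=cv2.INTER_CUBIC); hv=cv2.cvtColor(u,cv2.COLOR_BGR2HSV)
    for l,yl in(("orange",.057),("green",-.057)):
        for sd,w in(("left",1),("right",-1)):
            P=proj("top",[[*nest(-.05,yl+w*.044),.02]])[0]; cx,cy=((P+.5)*4).astype(int)
            r=hv[cy-24:cy+24,cx-18:cx+18]; m=(r[...,0]>12)&(r[...,0]<28)&(r[...,1]>110)&(r[...,2]>90)
            ys,xs=np.nonzero(m); print(l,sd,"n",len(xs), "off",(xs.mean()/4-4.5).round(2) if len(xs) else None,(ys.mean()/4-6).round(2) if len(xs) else None,"x-range",(xs.min()/4-4.5,xs.max()/4-4.5,ys.min()/4-6,ys.max()/4-6) if len(xs) else None)
def boss(img,yl):
    P=proj("top",[[*nest(0,yl),.033]])[0]; c=P.astype(int); g=cv2.cvtColor(img,cv2.COLOR_BGR2GRAY)[c[1]-9:c[1]+10,c[0]-9:c[0]+10]
    ys,xs=np.nonzero(g<110); d=np.array([xs.mean(),ys.mean()])+c-9-P
    print("boss offset px (u right,v down; 3mm/px; toward back = -v)",d.round(2),len(xs))
E
python3 - <<'E'
from chk import *
im=env.camera("top")["pixels"]; cv2.imwrite("pics/raw1.png",im)
catches(im); boss(im,-.057)
import pickle; print("before:"); catches(pickle.load(open("cams.pkl","rb"))["top"]["pixels"])
E
```

```text
orange left n 378 off 1.85 2.04 x-range (np.float64(-1.0), np.float64(4.25), np.float64(-2.5), np.float64(5.5))
orange right n 294 off -2.7 2.19 x-range (np.float64(-4.5), np.float64(0.25), np.float64(-2.0), np.float64(5.25))
green left n 79 off -0.18 -0.56 x-range (np.float64(-1.0), np.float64(0.75), np.float64(-2.25), np.float64(1.25))
green right n 60 off -0.65 -1.01 x-range (np.float64(-1.5), np.float64(0.25), np.float64(-2.25), np.float64(0.25))
boss offset px (u right,v down; 3mm/px; toward back = -v) [-1.27 -0.45] 18
before:
orange left n 365 off 1.88 2.05 x-range (np.float64(-1.0), np.float64(4.25), np.float64(-2.5), np.float64(5.5))
orange right n 300 off -2.68 2.17 x-range (np.float64(-4.5), np.float64(0.25), np.float64(-2.0), np.float64(5.25))
green left n 72 off -0.36 -0.23 x-range (np.float64(-1.0), np.float64(0.25), np.float64(-2.0), np.float64(1.5))
green right n 42 off -0.48 -0.89 x-range (np.float64(-1.0), np.float64(0.25), np.float64(-2.0), np.float64(0.25))
```

Both green catches look the same as when they stood out at the start, and the shell is held at home. Now the orange shell.

Run:
```python
from helpers import *
n="orange"; env.move_gripper(1.0); pick(n)
if .25<env.current_gripper_width()<.4:
    carry(n); print("lifted Fz ok", env.current_ft_force()[2]<-2)
    tip(n); release(n)
    env.move_pose([.35,-.25,.2],[180,0,np.degrees(NY)]); st("park")
    import cv2
    from fit import proj
    im=env.camera("top")["pixels"]; cv2.imwrite("pics/raw2.png",im)
    P=proj("top",[[*nest(-.14,.057),.028]])[0].astype(int); w=im[P[1]-25:P[1]+26,P[0]-25:P[0]+26]
    m=(w.min(2)>150).astype(np.uint8); k,l,s,c=cv2.connectedComponentsWithStats(m); print(P,s.tolist(),c.round(1).tolist())
    i=1+np.argmax(s[1:,4]); print(cv2.minAreaRect(cv2.findContours((l==i).astype(np.uint8),0,2)[0][0]))
    Q=proj("top",[[*nest(-.14+a,.057+b),.028] for a,b in((-.04,.043),(.04,.043),(.04,-.043),(-.04,-.043))])-P+25; print(Q.round(1).tolist(),cv2.minAreaRect(Q.astype(np.float32)))
```

```text
at t 29.07 F [ 0.4 -0.1  0.6] w 1.0
gripped 58.63088250160217 t 29.63 F [-2.   0.6  5.6] w 0.318
lift t 30.12 F [ 0.1  0.5 -2.4] w 0.319
carried t 31.55 F [-0.2 -0.  -3.2] w 0.318
lifted Fz ok True
tipped t 32.72 F [-0.1  0.5 -1.2] w 0.321
open t 33.02 F [ 0.3  0.3 -0.2] w 0.497
out t 33.67 F [-0.4  0.1 -0.4] w 0.5Traceback (most recent call last):
  File "<stdin>", line 5, in <module>
  File "helpers.py", line 37, in release
    env.move_l(p+a*.05,max_speed=.1); st("out"); env.move_l(p+a*.05+[0,0,.05]); st("up")
                                                 ~~~~~~~~~~^^^^^^^^^^^^^^^^^^^
rig.IKError: the arm cannot follow that straight line within its joint ranges
```

Run:
```python
from helpers import *
p=np.array(env.current_ee_pos()); print(p.round(3),np.round(env.current_joints(),0))
t=[180,0,np.degrees(NY)+90]; u=R.from_euler('xyz',env.current_tcp_rot(),degrees=True)
from scipy.spatial.transform import Slerp
mid=Slerp([0,1],R.concatenate([u,R.from_euler('xyz',t,degrees=True)]))(.5).as_euler('xyz',degrees=True)
env.move_l(p+[0,0,.04],mid); env.move_l(p+[0,0,.1],t); st("up")
env.move_pose([.35,-.25,.2],[180,0,np.degrees(NY)]); st("park")
import cv2
from fit import proj
im=env.camera("top")["pixels"]; cv2.imwrite("pics/raw2.png",im)
P=proj("top",[[*nest(-.14,.057),.028]])[0].astype(int); w=im[P[1]-25:P[1]+26,P[0]-25:P[0]+26]
m=(w.min(2)>150).astype(np.uint8); k,l,s,c=cv2.connectedComponentsWithStats(m); print(P,s.tolist())
i=1+np.argmax(s[1:,4]); print(cv2.minAreaRect(cv2.findContours((l==i).astype(np.uint8),0,2)[0][0]))
Q=proj("top",[[*nest(-.14+a,.057+b),.028] for a,b in((-.04,.043),(.04,.043),(.04,-.043),(-.04,-.043))])-P+25; print(cv2.minAreaRect(Q.astype(np.float32)))
h=cv2.cvtColor(w,cv2.COLOR_BGR2HSV); ys,xs=np.nonzero((h[...,0]>5)&(h[...,0]<20)&(h[...,1]>150)&(h[...,2]>150)); print("orange px",len(xs),sorted(set(ys.tolist())),xs.min(),xs.max())
```

```text
[0.546 0.101 0.081] [ -6.  57.  -4.  69.  -9. 103. -14.]
up t 34.83 F [ 0.2  0.3 -1. ] w 0.499
park t 36.33 F [-0.1  1.1 -0.1] w 0.503
[249 240] [[0, 0, 51, 51, 1929], [15, 2, 6, 3, 9], [39, 2, 3, 5, 9], [26, 5, 7, 1, 7], [49, 4, 2, 4, 4], [11, 12, 29, 27, 643]]
((25.097057342529297, 25.238235473632812), (27.227256774902344, 25.309844970703125), 4.39870548248291)
((25.055042266845703, 25.72060775756836), (26.841611862182617, 24.696706771850586), 4.711165904998779)
orange px 116 [0, 1, 2, 3, 4, 10, 11, 12] 16 39
```

The orange shell lies within about 2 mm of plan, aligned, with its tab towards the lane. Now I push it.

Run:
```python
from helpers import *
push("orange",-.070,x0=-.215,step=.008,v=.07,fmax=28)
push("orange",-.046,x0=None,step=.0015,v=.03,fmax=24)
```

```text
(-207.0, -205.7, -0.0) (-199.0, -198.3, -0.1) (-191.0, -190.5, 0.8) (-183.0, -182.5, 0.6) (-175.0, -174.5, 0.6) (-167.0, -166.4, -0.0) (-159.0, -158.4, -0.4) (-151.0, -150.4, -0.2) (-143.0, -142.6, 0.5) (-135.0, -134.9, 1.8) (-127.0, -126.3, -0.5) (-119.0, -118.4, 0.2) (-111.0, -110.5, -0.2) (-103.0, -102.6, -0.5) (-95.0, -94.7, 0.2) (-87.0, -86.7, 0.8) (-79.0, -78.7, -0.4) (-71.0, -70.7, -0.3) (-70.0, -70.2, 0.7)
pushed t 43.77 F [-0.7  0.8 -0.2] w 0.396
(-68.7, -69.4, 4.6) (-67.2, -67.0, 0.8) (-65.7, -65.4, 1.1) (-64.2, -64.9, 5.1) (-62.7, -64.4, 8.2) (-61.2, -63.1, 9.6) (-59.7, -61.8, 9.1) (-58.2, -60.5, 10.6) (-56.7, -59.1, 9.5) (-55.2, -57.9, 10.4) (-53.7, -56.5, 11.5) (-52.2, -55.3, 12.0) (-50.7, -53.9, 13.6) (-49.2, -52.2, 11.2) (-47.7, -50.8, 11.4) (-46.2, -49.5, 12.6) (-46.0, -49.4, 14.2)
pushed t 48.02 F [-14.1   1.5   9.5] w 0.403
```

Run:
```python
from chk import *
away("orange"); env.move_pose([.35,-.25,.2],[180,0,np.degrees(NY)]); st("park")
im=env.camera("top")["pixels"]; cv2.imwrite("pics/raw3.png",im); catches(im)
import pickle; im0=pickle.load(open("cams.pkl","rb"))["top"]["pixels"]
for l,yl in(("orange",.057),("green",-.057)):
    # dark boss hole centre, trailing edge and plunger position
    P=proj("top",[[*nest(0,yl),.033]])[0]; c=P.astype(int); g=cv2.cvtColor(im,cv2.COLOR_BGR2GRAY)[c[1]-6:c[1]+7,c[0]-6:c[0]+7]
    w=(180.-np.minimum(g,180)); yy,xx=np.mgrid[:13,:13]; print(l,"boss off px",((w*xx).sum()/w.sum()-6+c[0]-P[0]).round(2),((w*yy).sum()/w.sum()-6+c[1]-P[1]).round(2))
    P=proj("top",[[*nest(.05,yl),.02]])[0].astype(int)
    for I in(im0,im):
        h=cv2.cvtColor(I[P[1]-12:P[1]+13,P[0]-8:P[0]+9],cv2.COLOR_BGR2HSV); ys,xs=np.nonzero(((h[...,0]<4)|(h[...,0]>174))&(h[...,1]>150)&(h[...,2]>100)); print(" plunger v",ys.mean().round(2),len(ys))
d=np.abs(im.astype(int)-im0).max(2)>60; k,_,s,c=cv2.connectedComponentsWithStats(d.astype(np.uint8)); print([(c[i].round().tolist(),int(s[i,4])) for i in range(1,k) if s[i,4]>8])
```

```text
away t 49.15 F [ 0.2 -0.  -1.3] w 0.399
park t 50.69 F [-0.6  0.2  0.8] w 0.398
orange left n 378 off 1.91 1.95 x-range (np.float64(-1.0), np.float64(4.25), np.float64(-2.5), np.float64(5.5))
orange right n 335 off -2.52 1.86 x-range (np.float64(-4.5), np.float64(0.25), np.float64(-2.25), np.float64(5.25))
green left n 79 off -0.19 -0.58 x-range (np.float64(-1.0), np.float64(0.75), np.float64(-2.25), np.float64(1.25))
green right n 57 off -0.65 -1.01 x-range (np.float64(-1.5), np.float64(0.0), np.float64(-2.25), np.float64(0.25))
orange boss off px -0.36 0.56
 plunger v 15.0 22
 plunger v 11.14 21
green boss off px -0.27 0.76
 plunger v 14.83 18
 plunger v 11.0 21
[([252.0, 186.0], 94), ([288.0, 189.0], 112), ([258.0, 206.0], 114), ([241.0, 194.0], 9), ([253.0, 199.0], 29), ([287.0, 202.0], 27), ([240.0, 206.0], 15), ([301.0, 206.0], 10), ([286.0, 215.0], 68), ([197.0, 258.0], 376), ([368.0, 256.0], 384), ([385.0, 342.0], 8752), ([431.0, 285.0], 37), ([355.0, 286.0], 14), ([355.0, 292.0], 15), ([48.0, 389.0], 676), ([127.0, 404.0], 2592), ([12.0, 379.0], 21), ([281.0, 405.0], 12), ([291.0, 407.0], 25), ([327.0, 412.0], 31), ([349.0, 416.0], 241)]
```

Both plungers sit about 12 mm back, so both shells are held exactly at home. All four catches look as they did when out at the start. Handing in.

```bash
python3 -c "
from rig import env
print(env.job_done())"
```

```text
the job is handed in; nothing more can be done
None
```

I loaded both shells flat into the lanes of their own colour, tab to the closed back, and handed the job in at about 51 s. The last top-camera check showed both held at home and all four catches out, but the hand-in call returned no verdict.

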